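# Load a tube rack past the spring gate

## Robot

A 6-joint arm with a two-finger parallel gripper is mounted at the origin on the work surface. World frame = base frame: x ahead of the robot, y to its left, z up, the work surface at z = 0. Lengths are in m, angles in rad, forces in N, time in s.
With the tool pointing down it reaches from about 0.3 to 0.775 m from the base axis. Payload 14.6 kg.
Tool frame: the origin (TCP) lies midway between the tips of the shut fingers; the grasp point (between the pads) lies 19 mm behind it (grasp_offset is the distance from the TCP to the grasp point, in m); z points along the fingers, y is the line along which they close (so a half turn about z gives the same grasp; the last joint's range is limited). The gripper opens to 94 mm and grips with 3 to 60 N. Pads are 16 mm wide; open, the fingers measure 119 mm over their backs; the gripper's body (75 mm by 177 mm) begins 78 mm behind the grasp point.
Start: joints at [-1.303, 0.3, 1.521, -0, 1.321, -0.067], TCP at [0.181, -0.519, 0.205] pointing down, gripper open.
Joint ranges: [-3.03, 3.03], [-0.79, 2.21], [0.23, 2.52], [-1.04, 4.18], [0, 3.07], [-2.55, 2.55]. Speed limits (rad/s): [2.22, 2.22, 2.57, 3.14, 3.14, 3.14].

## Interface

Orientations are given as [roll, pitch, yaw] about the fixed x, y, z axes, in that order (R = Rz(yaw) Ry(pitch) Rx(roll)).
In Python, from station import * gives the robot as it stands. The module is installed in compiled form; this text tells all that it offers.
- The arm moves only by the tool send_rows, never from a script. Its argument "rows" is a list of rows, each an object of numbers: "dx", "dy", "dz": the shift along the tool's x, y, z in mm; "roll": the turn about the tool's z in degrees; "jaw": the closure, from -1 (fully open) to 1 (shut). In form: [{"dx": .., "dy": .., "dz": .., "roll": .., "jaw": ..}, ...]. A call has 1 to 12 rows; each row shifts and turns the commanded pose from where the row before left it, along the tool's axes as they then stand; what a row does not reach is not made up. A row lasts 1/12 s, in which the tool goes at most 41.7 mm and 7.16 degrees, less where a joint would pass 70% of its speed; a pose out of reach is approached as far as the arm can. A call is refused whole if a number of a shift passes 41.7 or a number of a turn 7.16, either way. A call with a gripper value outside its range is refused whole. The fingers move at their own pace and stop on an object; "force" is the grip in N (left out, the last holds). Time passes only in rows, so rows that do not move let the fingers close. It gives the time, the measured TCP pose, the force, the opening and the grip force at its end, in the units of the state.
- get_obs(): the state, without advancing time (a new reading comes with each control period).
- camera(name): name is "scene" or "top"; returns a dict with "frame" (384x512x3 uint8, red, green, blue), "z_map" (384x512 float32, m along the optical axis (not along the pixel's ray), 0 where there is no reading), "camera_matrix" (3x3 intrinsics, pixels), "D" ([k1, k2, p1, p2, k3] as OpenCV has them; the pictures are not rectified), "rvec" (rotation vector, rad) and "tvec" (3), from world to camera coordinates, as OpenCV has them. Camera axes: x right, y down, z forward; pixel columns grow to the right and rows downward; lengths in m; the calibration is good to about 2 mm. A picture is of the moment at which its call begins.
- hand_in(): hands the job in; it is judged then, once.
The state is a dict: "time_s": time; "qpos": joint angles; "joint_vel": joint speeds; "tau": joint torques, N m; "ee_pos": TCP position; "eef_rot": TCP orientation; "force": force on the tool from outside, world axes, zero at the start; "moment": the same for the moment, N m; "grip_width": finger opening in m; "grip_force": force on a finger pad.
Only numpy, scipy, OpenCV 4.12 (cv2) and the standard library are available. Lean on these libraries where they do the work, as an engineer would, in place of code of your own. Each camera call takes 0.05 s, during which the arm holds its last target. There are 200 camera calls.

## Task

Load the orange tube rack into the reader: press the yellow side rail down with one fingertip to hold the hinged gate open and, keeping it held, push the rack along the lane with the other finger, past the gate until it rests against the black end stop. The gate must not touch the rack; then let the gate spring fully shut behind it. Do not lift, carry or tip the rack, only push it gently from behind, and leave the jar, beaker and dropper bottle where they are.

Things in the scene. Friction and masses are not known exactly. Their poses are not given: they have to be found in the camera images.
- lane: Fixed loading lane: blue side walls, white base, bright metal floor. Origin on the bench surface below the gate, mid-width; +x is the rack's travel direction, +y the yellow rail's side, z up. Floor 50 mm above the bench, from x = -190 (open entry) to the end stop. Inside width 58 mm; side walls at y = +-29 to +-35, tops 12 mm above the floor. Floor and +y wall have a slot at x = -9 to +9, with lead-ins.
- stop_face (a point): Middle of the black end stop's face at floor level: lane x = +116, 50 mm above the bench. The stop rises 25 mm above the lane floor; behind it, from lane x = +128, stands a white reader housing 120 mm wide and 105 mm tall (from the bench).
- pivot (a point): The gate's pivot, lane x = 0, y = -45, 62 mm above the bench, in a dark bracket on the -y side (lane y = -36 to -54, x = -18 to +18) that rises 22 mm above the lane floor. The axis runs along the lane's x.
- gate (a joint): Yellow gate. 0 = shut: its 8 mm thick blade at lane x = 0 slants up across the lane, from floor level at the -y wall to about 24 mm above it at the +y wall, and blocks the rack. 0.45 rad = fully open, at its stop: blade 8 mm below the floor; clear of the rack from 0.36 on. A spring shuts it: 2 to 3 N on the rail to start, 5 to 7 N fully open; it stays open only while pressed.
- rail_back (a point): Upstream end of the gate's rail (lane x = -185), middle of its top face. The rail is a flat yellow bar 24 mm wide, 8 mm thick, outside the +y wall, parallel to the lane and rigid with the gate: pressing it down anywhere opens the gate equally. Its top is 100 mm above the bench when shut (lane y = +44) and 58 mm when fully open (lane y = +52).
- rail_front (a point): Downstream end of the rail, middle of its top face, at lane x = +45.
- rack: Loose orange tube rack: a block 90 long (its x, along the lane), 52 wide, 36 mm high, with 15 coloured tube caps rising to 46 mm; 0.18 to 0.35 kg. Origin at the centre of its underside. It starts in the lane upstream of the gate, and is home against the end stop when its origin is at lane x = +71, its rear face then 26 mm past the middle of the gate.
- jar: Bystander: amber jar with white cap, 52 mm across, 75 mm tall, on the bench beyond the rail side. Origin at the centre of its underside. Leave alone.
- beaker: Bystander: clear glass beaker, 60 mm across, 75 mm tall, on the bench on the side away from the rail. Origin at the centre of its underside. Leave alone.
- dropper: Bystander: white dropper bottle with yellow cap, 40 mm across, 85 mm tall, on the bench on the side away from the rail. Origin at the centre of its underside. Leave alone.
Things that resemble listed ones, but are neither listed nor needed, are in the scene too. Of the things that look like the rack, the smallest one is meant.

How it is judged:
By the outcome, as a careful person would: the job done as asked, in the order asked, and still so for the second after the job is handed in, with the robot touching nothing.
It also fails if it takes over 48 s, if anything falls off the work surface, if the arm or the gripper's body presses on something with over 40 N, if the wrist force passes 120 N, or if a joint passes its speed limit or range.

## Working session

There is one attempt and no reset: what is moved stays moved. The work goes in short steps, Python scripts to look and compute and a tool call to move; the robot and the scene stay as the last step left them, time stands still between calls to the robot, and variables do not carry over. Pictures are saved under pics/ and viewed, at most 10 in all, crops included, and the job is handed in when it is done.

Besides the shell and the picture viewer there is one more tool, called after ">>>" in YAML: its name, and indented under it one key for each argument. send_rows: Moves the arm, as the interface text tells. Its arguments: {"type":"object","properties":{"rows":{"type":"array"},"force":{"type":"number"}},"required":["rows"]}

```bash
mkdir -p pics
cat > h.py <<'E'
import numpy as np, cv2
from station import *
def snap(n):
    c=camera(n); np.savez(f'{n}.npz',**c); return c
def world(c,u,v,z=None):
    """pixel -> world using depth (z None) or plane z"""
    R,_=cv2.Rodrigues(np.array(c['rvec'],float)); t=np.array(c['tvec'],float).reshape(3)
    p=cv2.undistortPoints(np.array([[[u,v]]],float),np.array(c['camera_matrix'],float),np.array(c['D'],float))[0,0]
    d=np.array([p[0],p[1],1.]); o=-R.T@t
    if z is None:
        m=c['z_map'][int(v)-1:int(v)+2,int(u)-1:int(u)+2]; m=m[m>0]; return o+R.T@d*np.median(m)
    w=R.T@d; return o+w*(z-o[2])/w[2]
E
python3 - <<'E'
from h import *
for n in('scene','top'):
    c=snap(n); cv2.imwrite(f'pics/{n}1.png',cv2.resize(c['frame'][:,:,::-1],(800,600),interpolation=cv2.INTER_CUBIC))
o=get_obs();print(o)
E
```

```text
{'time_s': 0.1, 'qpos': array([-1.30260102e+00,  3.00412472e-01,  1.52153326e+00,  1.33739582e-06,
        1.32065239e+00, -6.65903261e-02]), 'joint_vel': array([-1.25357147e-03, -1.04257125e-03, -1.36428486e-03, -2.21606230e-04,
        9.05011176e-05, -1.09077570e-03]), 'tau': array([ 8.89048224e-04, -5.32644868e+01, -3.53287804e+01,  7.09376461e-02,
        2.35220493e-02, -9.63606044e-05]), 'ee_pos': array([ 0.1806534 , -0.519242  ,  0.20493871]), 'eef_rot': array([-3.14058950e+00, -6.81975412e-05,  3.34785271e-01]), 'force': array([ 0.47617484, -0.26731823,  0.26144681]), 'moment': array([ 0.0350055 , -0.05031213,  0.07310638]), 'grip_force': 0.0, 'grip_width': 0.09390911739627099}
```

View pics/scene1.png

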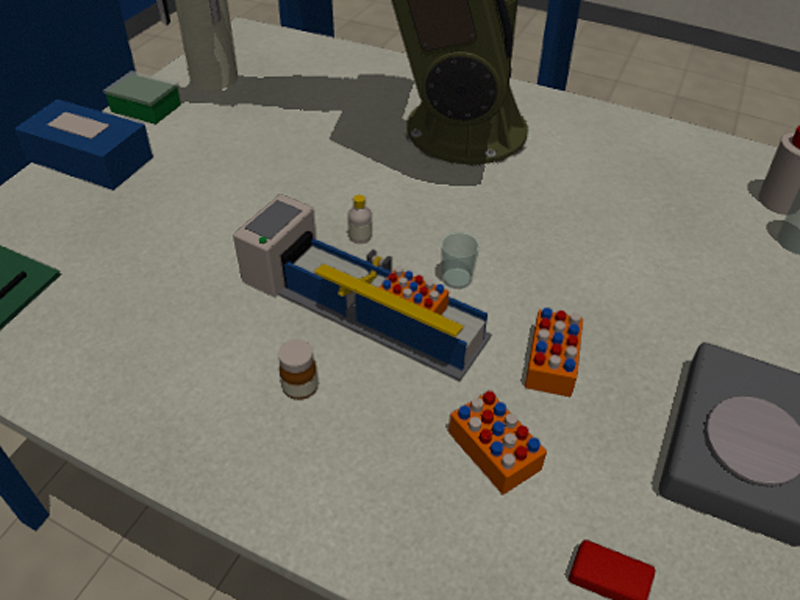

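View pics/top1.png

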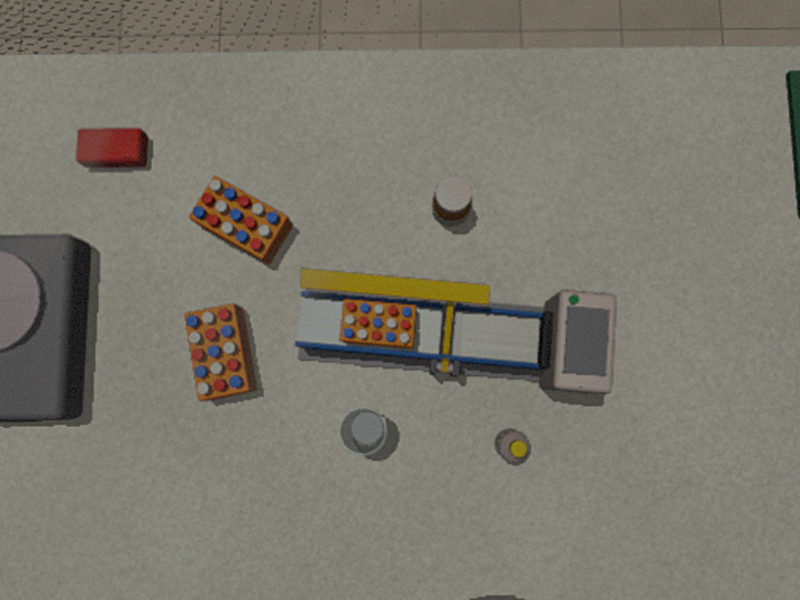

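Top view: rack candidates are (379,323) in the lane, (240,218) and (220,352) on the bench. The lane one is the smallest, so I choose it and check it in a crop.

Run:
```python
import numpy as np,cv2
from h import *
c=dict(np.load('top.npz'))
f=c['frame'][155:255,185:405,::-1]
cv2.imwrite('pics/crop1.png',cv2.resize(f,(792,360),interpolation=cv2.INTER_CUBIC))
# masks
hsv=cv2.cvtColor(c['frame'],cv2.COLOR_RGB2HSV)
def rect(m,z,name):
    n,l,s,ce=cv2.connectedComponentsWithStats(m.astype(np.uint8))
    print(name,[(s[i].tolist()) for i in range(1,n) if s[i][4]>40])
y=(abs(hsv[...,0].astype(int)-25)<5)&(hsv[...,1]>150)&(hsv[...,2]>70)
rect(y,.1,'yellow')
o=(abs(hsv[...,0].astype(int)-10)<6)&(hsv[...,1]>150)&(hsv[...,2]>90)
rect(o,.1,'orange')
```

```text
yellow [[193, 172, 120, 55, 1560], [326, 282, 11, 11, 90]]
orange [[121, 137, 63, 29, 123], [123, 195, 36, 61, 328], [120, 196, 27, 30, 139]]
```

View pics/crop1.png

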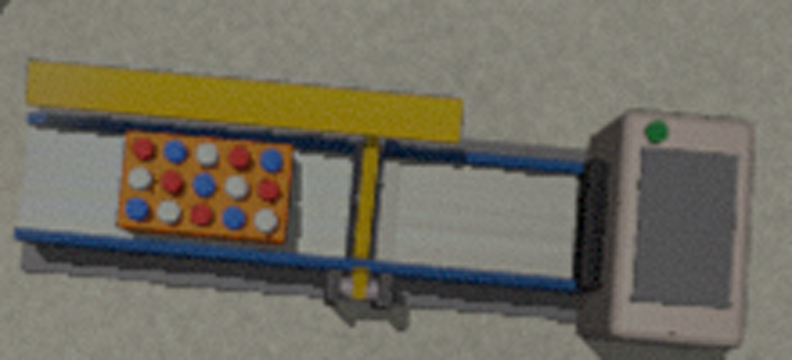

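The crop shows the 15-cap rack at (205,186) upstream of the gate (365,215), rail corners (28,60),(27,104),(462,97),(461,141), and the stop face near x=580.

Run:
```python
import numpy as np,cv2
from h import *
c=dict(np.load('top.npz'))
W=lambda u,v,z=None: world(c,(u+.5)/3.6-.5+185,(v+.5)/3.6-.5+155,z)
rb=(W(28,60,.1)+W(27,104,.1))/2; rf=(W(462,97,.1)+W(461,141,.1))/2
print('rail',rb,rf,np.linalg.norm(rf-rb), 'depth z', W(60,85),W(400,115))
ax=(rf-rb)[:2];ax/=np.linalg.norm(ax);yaw=np.arctan2(ax[1],ax[0]);ay=np.array([-ax[1],ax[0]])
mid=(rb+rf)[:2]/2
O=mid+70*1e-3*ax-.044*ay
print('origin',O,'yaw',yaw,np.degrees(yaw))
L=lambda p:(np.r_[ax@(p[:2]-O),ay@(p[:2]-O),p[2]]*1000).round(1)
for n,u,v,z in [('rack rl',126,131,.086),('rack fl',293,146,.086),('rack fr',286,242,.086),('rack rr',118,228,.086),('wall -y a',17,233,.062),('wall b',575,287,.062),('wall +y top stop',582,165,.062),('stop top',590,225,.075),('stop top L',580,225,.075),('gate pivot',362,290,.07),('housing',690,115,.105),('housing',690,340,.105),('floor',220,290,.05)]:
    print(n,L(W(u,v,z)))
print('rack depth',L(W(205,186)),'floor',L(W(70,180)),L(W(480,230)))
T=lambda u,v,z=None: world(c,(u+.5)/1.5625-.5,(v+.5)/1.5625-.5,z)
for n,u,v,z in[('jar',454,190,.075),('beaker',367,428,.075),('dropper',517,449,.085)]: print(n,L(T(u,v,z)))
```

```text
rail [0.60061667 0.22183453 0.1       ] [ 0.57852701 -0.00599486  0.1       ] 0.22889776126272446 depth z [0.59861273 0.20449717 0.10114345] [0.58083682 0.02621262 0.10083779]
origin [0.53902189 0.04249275] yaw -1.6674512687260905 -95.53792024173946
rack rl [-131.9   24.3   86. ]
rack fl [-42.4  24.   86. ]
rack fr [-41.7 -27.3  86. ]
rack rr [-130.9  -27.6   86. ]
wall -y a [-188.5  -33.6   62. ]
wall b [115.9 -36.5  62. ]
wall +y top stop [115.5  30.2  62. ]
stop top [119.5  -3.4  75. ]
stop top L [114.2  -3.9  75. ]
gate pivot [  0.9 -48.4  70. ]
housing [162.2  55.5 105. ]
housing [168.5 -60.5 105. ]
floor [-76.  -54.4  50. ]
rack depth [-86.4  -2.4  96.2] floor [-164.6   -1.1   50.3] [63.8 -9.2 50.5]
jar [ -7.2 176.7  75. ]
beaker [ -88.8 -129.6   75. ]
dropper [  92.8 -137.9   85. ]
```

>>> send_rows:
  rows:
    - {"roll":-7.1,"jaw":0.22}
    - {"roll":-7.1,"jaw":0.22}
    - {"roll":-7.1,"jaw":0.22}
    - {"roll":-7.1,"jaw":0.22}
    - {"roll":-7.1,"jaw":0.22}
    - {"roll":-7.1,"jaw":0.22}
    - {"roll":-7.1,"jaw":0.22}
    - {"roll":-7.1,"jaw":0.22}
    - {"roll":-7.1,"jaw":0.22}
    - {"roll":-1.1,"jaw":0.22}
    - {"jaw":0.22}
  force: 40

```text
invalid input at $.rows[0]: expected keys dx, dy, dz, roll, jaw
```

```bash
cat >> h.py <<'E'
YAW=np.radians(-95.8); ax=np.array([np.cos(YAW),np.sin(YAW)]); ay=np.array([-ax[1],ax[0]])
O=np.array([.53902,.04249])-.0015*ay
def lane(p): return (np.r_[ax@(p[:2]-O),ay@(p[:2]-O),p[2]]*1000).round(1)
def st(goal=None):
    o=get_obs(); R=cv2.Rodrigues(np.zeros(3))[0]
    p=o['ee_pos'];r=o['eef_rot']
    print('t',round(o['time_s'],2),'lane',lane(p),'rpy',np.degrees(r).round(2),'F',o['force'].round(1),'w',round(o['grip_width']*1000,1),o['grip_force'])
    if goal is not None:
        from scipy.spatial.transform import Rotation as Ro
        g=np.r_[O+ax*goal[0]/1e3+ay*goal[1]/1e3,goal[2]/1e3]
        print('tool shift',(Ro.from_euler('xyz',r).as_matrix().T@(g-p)*1e3).round(1))
E
python3 -c "
from h import *
st((-156,24.5,130))"
```

```text
t 0.1 lane [ 595.1 -298.3  204.9] rpy [-179.94   -0.     19.18] F [ 0.5 -0.3  0.3] w 93.9 0.0
tool shift [ 609.8 -544.4   75.5]
```

>>> send_rows:
  rows:
    - {"dx":0,"dy":0,"dz":0,"roll":-7.1,"jaw":0.22}
    - {"dx":0,"dy":0,"dz":0,"roll":-7.1,"jaw":0.22}
    - {"dx":0,"dy":0,"dz":0,"roll":-7.1,"jaw":0.22}
    - {"dx":0,"dy":0,"dz":0,"roll":-7.1,"jaw":0.22}
    - {"dx":0,"dy":0,"dz":0,"roll":-7.1,"jaw":0.22}
    - {"dx":0,"dy":0,"dz":0,"roll":-7.1,"jaw":0.22}
    - {"dx":0,"dy":0,"dz":0,"roll":-7.1,"jaw":0.22}
    - {"dx":0,"dy":0,"dz":0,"roll":-7.1,"jaw":0.22}
    - {"dx":0,"dy":0,"dz":0,"roll":-7.1,"jaw":0.22}
    - {"dx":0,"dy":0,"dz":0,"roll":-1.1,"jaw":0.22}
    - {"dx":0,"dy":0,"dz":0,"roll":0,"jaw":0.22}
  force: 40

```text
time_s: 1.02
ee_pos: [0.1807, -0.5193, 0.2052]
eef_rot: [-3.141, -0.0, 1.467]
force: [0.2, -0.6, -0.3]
grip_width: 0.0364
grip_force: 0.0
```

```bash
python3 -c "
from h import *
st((-156,24.5,150))"
```

```text
t 1.02 lane [ 595.2 -298.2  205.2] rpy [-1.7999e+02 -3.0000e-02  8.4060e+01] F [ 0.2 -0.6 -0.3] w 36.4 0.0
tool shift [751.9 320.9  55.5]
```

>>> send_rows:
  rows:
    - {"dx":31.3,"dy":13.4,"dz":0,"roll":0,"jaw":0.22}
    - {"dx":31.3,"dy":13.4,"dz":0,"roll":0,"jaw":0.22}
    - {"dx":31.3,"dy":13.4,"dz":0,"roll":0,"jaw":0.22}
    - {"dx":31.3,"dy":13.4,"dz":0,"roll":0,"jaw":0.22}
    - {"dx":31.3,"dy":13.4,"dz":0,"roll":0,"jaw":0.22}
    - {"dx":31.3,"dy":13.4,"dz":0,"roll":0,"jaw":0.22}
    - {"dx":31.3,"dy":13.4,"dz":0,"roll":0,"jaw":0.22}
    - {"dx":31.3,"dy":13.4,"dz":0,"roll":0,"jaw":0.22}
    - {"dx":31.3,"dy":13.4,"dz":0,"roll":0,"jaw":0.22}
    - {"dx":31.3,"dy":13.4,"dz":0,"roll":0,"jaw":0.22}
    - {"dx":31.3,"dy":13.4,"dz":0,"roll":0,"jaw":0.22}
    - {"dx":31.3,"dy":13.4,"dz":0,"roll":0,"jaw":0.22}

```text
time_s: 2.02
ee_pos: [0.3792, -0.1605, 0.2056]
eef_rot: [3.141, 0.0, 1.465]
force: [0.2, -1.5, 0.3]
grip_width: 0.0367
grip_force: 0.0
```

>>> send_rows:
  rows:
    - {"dx":31.3,"dy":13.4,"dz":0,"roll":0,"jaw":0.22}
    - {"dx":31.3,"dy":13.4,"dz":0,"roll":0,"jaw":0.22}
    - {"dx":31.3,"dy":13.4,"dz":0,"roll":0,"jaw":0.22}
    - {"dx":31.3,"dy":13.4,"dz":0,"roll":0,"jaw":0.22}
    - {"dx":31.3,"dy":13.4,"dz":0,"roll":0,"jaw":0.22}
    - {"dx":31.3,"dy":13.4,"dz":0,"roll":0,"jaw":0.22}
    - {"dx":31.3,"dy":13.4,"dz":0,"roll":0,"jaw":0.22}
    - {"dx":31.3,"dy":13.4,"dz":0,"roll":0,"jaw":0.22}
    - {"dx":31.3,"dy":13.4,"dz":0,"roll":0,"jaw":0.22}
    - {"dx":31.3,"dy":13.4,"dz":0,"roll":0,"jaw":0.22}
    - {"dx":31.3,"dy":13.4,"dz":0,"roll":0,"jaw":0.22}
    - {"dx":0,"dy":0,"dz":0,"roll":0,"jaw":0.22}

```text
time_s: 3.02
ee_pos: [0.5614, 0.1697, 0.2045]
eef_rot: [-3.141, -0.0, 1.468]
force: [-0.7, -0.8, 0.1]
grip_width: 0.0368
grip_force: 0.0
```

```bash
python3 -c "
from h import *
st((-156,24.5,115))"
```

```text
t 3.02 lane [-128.8   10.9  204.5] rpy [-1.7995e+02 -3.0000e-02  8.4110e+01] F [-0.7 -0.8  0.1] w 36.8 0.0
tool shift [27.2 13.6 89.5]
```

>>> send_rows:
  rows:
    - {"dx":27.5,"dy":13.5,"dz":0,"roll":0,"jaw":0.22}
    - {"dx":0,"dy":0,"dz":30,"roll":0,"jaw":0.22}
    - {"dx":0,"dy":0,"dz":30,"roll":0,"jaw":0.22}
    - {"dx":0,"dy":0,"dz":25,"roll":0,"jaw":0.22}
    - {"dx":0,"dy":0,"dz":4,"roll":0,"jaw":0.22}
    - {"dx":0,"dy":0,"dz":0,"roll":0,"jaw":0.22}
    - {"dx":0,"dy":0,"dz":0,"roll":0,"jaw":0.22}

```text
time_s: 3.6
ee_pos: [0.5771, 0.1914, 0.118]
eef_rot: [3.14, -0.001, 1.467]
force: [-0.0, 0.2, -0.1]
grip_width: 0.0366
grip_force: 0.0
```

Run:
```python
from h import *
st((-156,24.5,115))
a=snap('top')['frame'][130:250,170:330,::-1]; b=snap('scene')['frame'][130:250,180:340,::-1]
cv2.imwrite('pics/p2.png',cv2.resize(np.hstack([a,b]),(800,300),interpolation=cv2.INTER_CUBIC))
```

```text
t 3.6 lane [-152.    24.3  118. ] rpy [ 1.7992e+02 -3.0000e-02  8.4080e+01] F [-0.   0.2 -0.1] w 36.6 0.0
tool shift [4.  0.2 3. ]
```

View pics/p2.png

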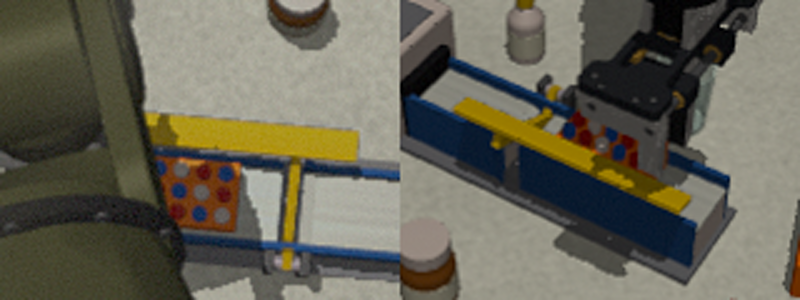

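The view is too coarse to tell the fingers apart, so I'll enlarge the scene crop.

Run:
```python
from h import *
c=dict(np.load('scene.npz'))
cv2.imwrite('pics/p3.png',cv2.resize(c['frame'][130:235,215:325,::-1],(628,600),interpolation=cv2.INTER_CUBIC))
R=c['rvec']
for s,n in((1,'rail'),(-1,'push')):
  for dx in(-8,8):
    p=O+ax*(-.152+dx/1e3)+ay*(.0243+s*.0245)
    q=cv2.projectPoints(np.array([[p[0],p[1],.118]]),c['rvec'],c['tvec'],c['camera_matrix'],c['D'])[0].ravel()
    print(n,dx,((q-[215,130])*5.71).round())
```

```text
rail -8 [392. 402.]
rail 8 [353. 385.]
push -8 [456. 320.]
push 8 [418. 304.]
```

View pics/p3.png

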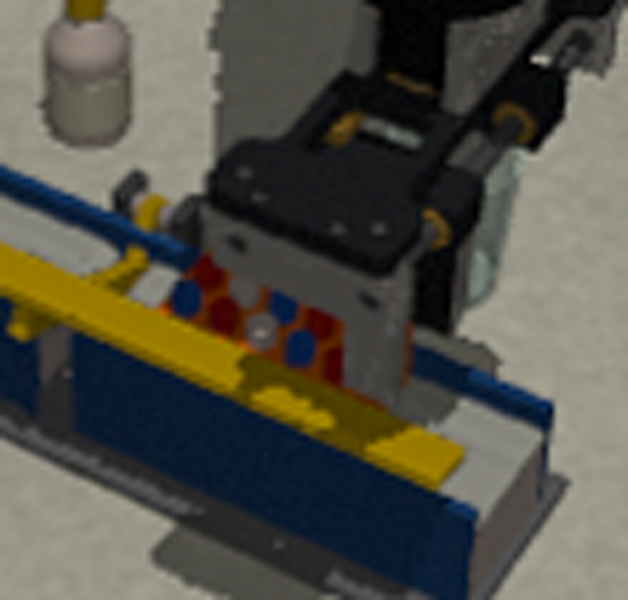

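Rail fingertip is at (375,400), above the rail's upstream part, as computed. Pressing down now.

>>> send_rows:
  rows:
    - {"dx":4,"dy":0,"dz":5,"roll":0,"jaw":0.22}
    - {"dx":0,"dy":0,"dz":6,"roll":0,"jaw":0.22}
    - {"dx":0,"dy":0,"dz":4,"roll":0,"jaw":0.22}
    - {"dx":0,"dy":0,"dz":3,"roll":0,"jaw":0.22}
    - {"dx":0,"dy":0,"dz":3,"roll":0,"jaw":0.22}
    - {"dx":0,"dy":0,"dz":3,"roll":0,"jaw":0.22}
    - {"dx":0,"dy":0,"dz":3,"roll":0,"jaw":0.22}
    - {"dx":0,"dy":0,"dz":3,"roll":0,"jaw":0.22}
    - {"dx":0,"dy":0,"dz":3,"roll":0,"jaw":0.22}
    - {"dx":0,"dy":0,"dz":0,"roll":0,"jaw":0.22}

```text
time_s: 4.53
ee_pos: [0.577, 0.1954, 0.083]
eef_rot: [-3.142, 0.0, 1.469]
force: [3.3, -0.4, 5.0]
grip_width: 0.0366
grip_force: 2.4
```

```bash
python3 -c "
from h import *
st((-156,24.5,64))"
```

```text
t 4.53 lane [-156.    23.8   83. ] rpy [-180.      0.     84.18] F [ 3.3 -0.4  5. ] w 36.6 2.4170183879323304
tool shift [ 0.   0.7 19. ]
```

>>> send_rows:
  rows:
    - {"dx":0,"dy":0.7,"dz":3,"roll":0,"jaw":0.22}
    - {"dx":0,"dy":0,"dz":3,"roll":0,"jaw":0.22}
    - {"dx":0,"dy":0,"dz":3,"roll":0,"jaw":0.22}
    - {"dx":0,"dy":0,"dz":3,"roll":0,"jaw":0.22}
    - {"dx":0,"dy":0,"dz":3,"roll":0,"jaw":0.22}
    - {"dx":0,"dy":0,"dz":2,"roll":0,"jaw":0.22}
    - {"dx":0,"dy":0,"dz":0,"roll":0,"jaw":0.22}
    - {"dx":0,"dy":0,"dz":0,"roll":0,"jaw":0.22}

```text
time_s: 5.2
ee_pos: [0.5782, 0.1953, 0.0667]
eef_rot: [3.14, -0.0, 1.469]
force: [4.4, -1.1, 5.9]
grip_width: 0.037
grip_force: 3.1
```

>>> send_rows:
  rows:
    - {"dx":0,"dy":0,"dz":1,"roll":0,"jaw":0.22}
    - {"dx":0,"dy":0,"dz":0,"roll":0,"jaw":0.22}

```text
time_s: 5.37
ee_pos: [0.5782, 0.1953, 0.0657]
eef_rot: [3.14, -0.0, 1.469]
force: [5.5, -1.4, 6.3]
grip_width: 0.0368
grip_force: 3.2
```

>>> send_rows:
  rows:
    - {"dx":0,"dy":0,"dz":1,"roll":0,"jaw":0.22}
    - {"dx":0,"dy":0,"dz":0,"roll":0,"jaw":0.22}

```text
time_s: 5.53
ee_pos: [0.5782, 0.1953, 0.0647]
eef_rot: [3.14, -0.0, 1.469]
force: [4.9, -1.3, 5.3]
grip_width: 0.0366
grip_force: 3.2
```

Run:
```python
from h import *
st((-156,24.5,62))
a=snap('top')['frame'][170:245,230:330,::-1]; b=snap('scene')['frame'][135:235,180:320,::-1]
cv2.imwrite('pics/p4.png',np.hstack([cv2.resize(a,(400,300),interpolation=2),cv2.resize(b,(400,300),interpolation=2)]))
```

```text
t 5.53 lane [-156.    25.1   64.7] rpy [ 1.7991e+02 -2.0000e-02  8.4180e+01] F [ 4.9 -1.3  5.3] w 36.6 3.2475750919547863
tool shift [-0.  -0.6  2.7]
```

View pics/p4.png

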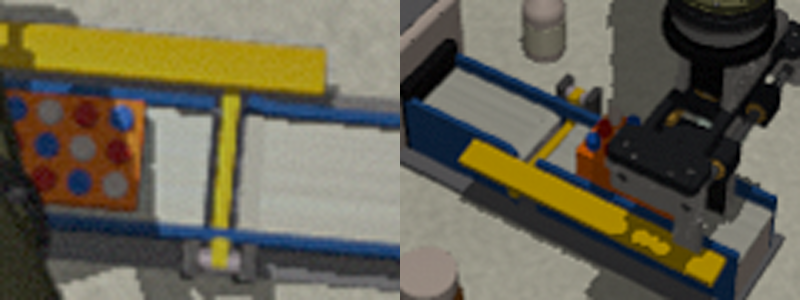

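The gate blade lies low across the lane (scene, 550,135) and is nearly open. I'll keep pressing in small steps until the stop shows in the force.

>>> send_rows:
  rows:
    - {"dx":0,"dy":0,"dz":1,"roll":0,"jaw":0.22}
    - {"dx":0,"dy":0,"dz":0,"roll":0,"jaw":0.22}

```text
time_s: 5.8
ee_pos: [0.5783, 0.1953, 0.0637]
eef_rot: [3.14, -0.0, 1.469]
force: [5.5, -1.6, 6.0]
grip_width: 0.0368
grip_force: 3.3
```

>>> send_rows:
  rows:
    - {"dx":0,"dy":0,"dz":1,"roll":0,"jaw":0.22}
    - {"dx":0,"dy":0,"dz":0,"roll":0,"jaw":0.22}

```text
time_s: 5.97
ee_pos: [0.5783, 0.1953, 0.0628]
eef_rot: [3.14, -0.0, 1.469]
force: [5.8, -0.4, 6.2]
grip_width: 0.0369
grip_force: 3.3
```

>>> send_rows:
  rows:
    - {"dx":0,"dy":0,"dz":0.5,"roll":0,"jaw":0.22}
    - {"dx":0,"dy":0,"dz":0,"roll":0,"jaw":0.22}

```text
time_s: 6.13
ee_pos: [0.5783, 0.1954, 0.0623]
eef_rot: [3.14, -0.0, 1.469]
force: [5.4, -0.7, 5.9]
grip_width: 0.0365
grip_force: 3.3
```

Run:
```python
from h import *
st((-136,24.5,62))
c=snap('top')
W=lambda u,v,z=None: world(c,(u+.5)/4-.5+230,(v+.5)/4-.5+170,z)
for u,v in((300,57),(300,75),(240,70),(240,85)):print('rail',lane(W(u,v)))
for u,v in((228,130),(226,160),(224,200)):print('gate',lane(W(u,v)))
```

```text
t 6.13 lane [-156.1   25.1   62.3] rpy [ 1.799e+02 -2.000e-02  8.418e+01] F [ 5.4 -0.7  5.9] w 36.5 3.3293775748461485
tool shift [-20.1  -0.6   0.3]
rail [31.4 58.4 58. ]
rail [31.9 48.9 60.9]
rail [ 2.1 48.6 62. ]
rail [ 2.7 41.1 61.9]
gate [-0.6 20.5 43.1]
gate [-0.3  5.3 43.3]
gate [  0.4 -14.9  43.5]
```

>>> send_rows:
  rows:
    - {"dx":-2,"dy":0,"dz":0.5,"roll":0,"jaw":0.22}
    - {"dx":-2,"dy":0,"dz":0,"roll":0,"jaw":0.22}
    - {"dx":-2,"dy":0,"dz":0,"roll":0,"jaw":0.22}
    - {"dx":-2,"dy":0,"dz":0,"roll":0,"jaw":0.22}
    - {"dx":-2,"dy":0,"dz":0,"roll":0,"jaw":0.22}
    - {"dx":-1,"dy":0,"dz":0,"roll":0,"jaw":0.22}
    - {"dx":-1,"dy":0,"dz":0,"roll":0,"jaw":0.22}
    - {"dx":-1,"dy":0,"dz":0,"roll":0,"jaw":0.22}
    - {"dx":-1,"dy":0,"dz":0,"roll":0,"jaw":0.22}
    - {"dx":-1,"dy":0,"dz":0,"roll":0,"jaw":0.22}
    - {"dx":-1,"dy":0,"dz":0,"roll":0,"jaw":0.22}
    - {"dx":-1,"dy":0,"dz":0,"roll":0,"jaw":0.22}

```text
time_s: 7.18
ee_pos: [0.5758, 0.1794, 0.0616]
eef_rot: [3.141, -0.001, 1.47]
force: [2.0, 5.7, 6.0]
grip_width: 0.0369
grip_force: 3.6
```

>>> send_rows:
  rows:
    - {"dx":-1,"dy":0,"dz":0,"roll":0,"jaw":0.22}
    - {"dx":-1,"dy":0,"dz":0,"roll":0,"jaw":0.22}
    - {"dx":-1,"dy":0,"dz":0,"roll":0,"jaw":0.22}
    - {"dx":-1,"dy":0,"dz":0,"roll":0,"jaw":0.22}
    - {"dx":-1,"dy":0,"dz":0,"roll":0,"jaw":0.22}
    - {"dx":-2,"dy":0,"dz":0,"roll":0,"jaw":0.22}
    - {"dx":-2,"dy":0,"dz":0,"roll":0,"jaw":0.22}
    - {"dx":-2,"dy":0,"dz":0,"roll":0,"jaw":0.22}

```text
time_s: 7.85
ee_pos: [0.5747, 0.1684, 0.0616]
eef_rot: [3.141, -0.002, 1.47]
force: [1.6, 5.7, 5.1]
grip_width: 0.0367
grip_force: 3.7
```

```bash
python3 -c "
from h import *
st((0,24.5,62))"
```

```text
t 7.85 lane [-128.9   24.3   61.6] rpy [ 1.7999e+02 -9.0000e-02  8.4200e+01] F [1.6 5.7 5.1] w 36.7 3.660884512019038
tool shift [-128.9    0.2   -0.6]
```

>>> send_rows:
  rows:
    - {"dx":-3,"dy":0,"dz":0,"roll":0,"jaw":0.22}
    - {"dx":-3,"dy":0,"dz":0,"roll":0,"jaw":0.22}
    - {"dx":-3,"dy":0,"dz":0,"roll":0,"jaw":0.22}
    - {"dx":-3,"dy":0,"dz":0,"roll":0,"jaw":0.22}
    - {"dx":-3,"dy":0,"dz":0,"roll":0,"jaw":0.22}
    - {"dx":-3,"dy":0,"dz":0,"roll":0,"jaw":0.22}
    - {"dx":-3,"dy":0,"dz":0,"roll":0,"jaw":0.22}
    - {"dx":-3,"dy":0,"dz":0,"roll":0,"jaw":0.22}
    - {"dx":-2,"dy":0,"dz":0,"roll":0,"jaw":0.22}
    - {"dx":-1,"dy":0,"dz":0,"roll":0,"jaw":0.22}

```text
time_s: 8.68
ee_pos: [0.572, 0.1414, 0.0617]
eef_rot: [3.141, -0.001, 1.469]
force: [1.7, 5.8, 5.5]
grip_width: 0.0368
grip_force: 3.6
```

Run:
```python
from h import *
st((0,24.5,62))
a=snap('top')['frame'][165:255,205:325,::-1]; b=snap('scene')['frame'][135:235,180:320,::-1]
cv2.imwrite('pics/p5.png',np.hstack([cv2.resize(a,(400,300),interpolation=2),cv2.resize(b,(400,300),interpolation=2)]))
```

```text
t 8.68 lane [-101.7   24.4   61.7] rpy [ 1.7999e+02 -8.0000e-02  8.4190e+01] F [1.7 5.8 5.5] w 36.8 3.612497196509139
tool shift [-101.7    0.2   -0.5]
```

View pics/p5.png

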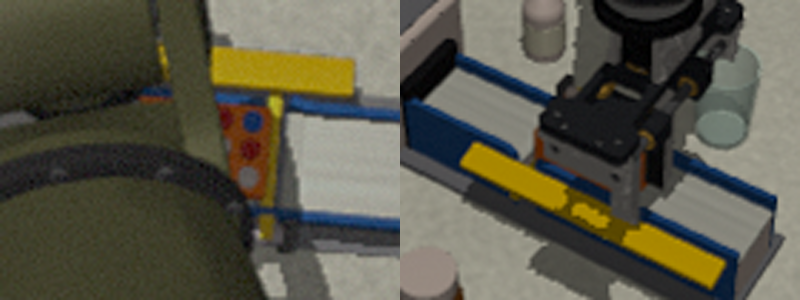

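Rack front face is at the gate blade (top, 270,150), straight in the lane, with the gate still held down. Pushing through.

>>> send_rows:
  rows:
    - {"dx":-3,"dy":0,"dz":0,"roll":0,"jaw":0.22}
    - {"dx":-3,"dy":0,"dz":0,"roll":0,"jaw":0.22}
    - {"dx":-3,"dy":0,"dz":0,"roll":0,"jaw":0.22}
    - {"dx":-3,"dy":0,"dz":0,"roll":0,"jaw":0.22}
    - {"dx":-3,"dy":0,"dz":0,"roll":0,"jaw":0.22}
    - {"dx":-3,"dy":0,"dz":0,"roll":0,"jaw":0.22}
    - {"dx":-3,"dy":0,"dz":0,"roll":0,"jaw":0.22}
    - {"dx":-3,"dy":0,"dz":0,"roll":0,"jaw":0.22}
    - {"dx":-3,"dy":0,"dz":0,"roll":0,"jaw":0.22}
    - {"dx":-3,"dy":0,"dz":0,"roll":0,"jaw":0.22}
    - {"dx":-3,"dy":0,"dz":0,"roll":0,"jaw":0.22}
    - {"dx":-3,"dy":0,"dz":0,"roll":0,"jaw":0.22}

```text
time_s: 9.78
ee_pos: [0.5684, 0.1057, 0.0616]
eef_rot: [3.141, -0.001, 1.47]
force: [1.6, 5.9, 6.8]
grip_width: 0.037
grip_force: 3.8
```

>>> send_rows:
  rows:
    - {"dx":-3,"dy":0,"dz":0,"roll":0,"jaw":0.22}
    - {"dx":-3,"dy":0,"dz":0,"roll":0,"jaw":0.22}
    - {"dx":-3,"dy":0,"dz":0,"roll":0,"jaw":0.22}
    - {"dx":-3,"dy":0,"dz":0,"roll":0,"jaw":0.22}
    - {"dx":-3,"dy":0,"dz":0,"roll":0,"jaw":0.22}
    - {"dx":-3,"dy":0,"dz":0,"roll":0,"jaw":0.22}
    - {"dx":-3,"dy":0,"dz":0,"roll":0,"jaw":0.22}
    - {"dx":-3,"dy":0,"dz":0,"roll":0,"jaw":0.22}
    - {"dx":-3,"dy":0,"dz":0,"roll":0,"jaw":0.22}
    - {"dx":-3,"dy":0,"dz":0,"roll":0,"jaw":0.22}
    - {"dx":-3,"dy":0,"dz":0,"roll":0,"jaw":0.22}
    - {"dx":-3,"dy":0,"dz":0,"roll":0,"jaw":0.22}

```text
time_s: 10.78
ee_pos: [0.5648, 0.0699, 0.0616]
eef_rot: [3.141, -0.002, 1.469]
force: [2.3, 5.0, 6.5]
grip_width: 0.0366
grip_force: 3.8
```

>>> send_rows:
  rows:
    - {"dx":-3,"dy":0,"dz":0,"roll":0,"jaw":0.22}
    - {"dx":-3,"dy":0,"dz":0,"roll":0,"jaw":0.22}
    - {"dx":-3,"dy":0,"dz":0,"roll":0,"jaw":0.22}
    - {"dx":-3,"dy":0,"dz":0,"roll":0,"jaw":0.22}
    - {"dx":-3,"dy":0,"dz":0,"roll":0,"jaw":0.22}
    - {"dx":-3,"dy":0,"dz":0,"roll":0,"jaw":0.22}
    - {"dx":-3,"dy":0,"dz":0,"roll":0,"jaw":0.22}
    - {"dx":-3,"dy":0,"dz":0,"roll":0,"jaw":0.22}
    - {"dx":-3,"dy":0,"dz":0,"roll":0,"jaw":0.22}
    - {"dx":-3,"dy":0,"dz":0,"roll":0,"jaw":0.22}
    - {"dx":-2,"dy":0,"dz":0,"roll":0,"jaw":0.22}
    - {"dx":-1,"dy":0,"dz":0,"roll":0,"jaw":0.22}

```text
time_s: 11.78
ee_pos: [0.5614, 0.037, 0.0616]
eef_rot: [3.141, -0.001, 1.469]
force: [1.2, 6.0, 5.5]
grip_width: 0.0368
grip_force: 3.9
```

```bash
python3 -c "
from h import *
st((18,24.5,62))"
```

```text
t 11.78 lane [ 3.2 24.3 61.6] rpy [ 1.7999e+02 -8.0000e-02  8.4190e+01] F [1.2 6.  5.5] w 36.8 3.8941336094922008
tool shift [-14.8   0.2  -0.4]
```

Now creeping to the stop, watching the force.

>>> send_rows:
  rows:
    - {"dx":-1,"dy":0,"dz":0,"roll":0,"jaw":0.22}
    - {"dx":-1,"dy":0,"dz":0,"roll":0,"jaw":0.22}
    - {"dx":-1,"dy":0,"dz":0,"roll":0,"jaw":0.22}
    - {"dx":-1,"dy":0,"dz":0,"roll":0,"jaw":0.22}
    - {"dx":-1,"dy":0,"dz":0,"roll":0,"jaw":0.22}
    - {"dx":-1,"dy":0,"dz":0,"roll":0,"jaw":0.22}
    - {"dx":-1,"dy":0,"dz":0,"roll":0,"jaw":0.22}
    - {"dx":-1,"dy":0,"dz":0,"roll":0,"jaw":0.22}
    - {"dx":-1,"dy":0,"dz":0,"roll":0,"jaw":0.22}
    - {"dx":-1,"dy":0,"dz":0,"roll":0,"jaw":0.22}
    - {"dx":-1,"dy":0,"dz":0,"roll":0,"jaw":0.22}

```text
time_s: 12.7
ee_pos: [0.5603, 0.0263, 0.0616]
eef_rot: [3.142, -0.002, 1.47]
force: [1.5, 4.6, 7.0]
grip_width: 0.0368
grip_force: 3.9
```

>>> send_rows:
  rows:
    - {"dx":-0.7,"dy":0,"dz":0,"roll":0,"jaw":0.22}
    - {"dx":-0.7,"dy":0,"dz":0,"roll":0,"jaw":0.22}

```text
time_s: 12.87
ee_pos: [0.5602, 0.0248, 0.0616]
eef_rot: [3.142, -0.001, 1.469]
force: [1.2, 5.4, 6.5]
grip_width: 0.0364
grip_force: 3.9
```

>>> send_rows:
  rows:
    - {"dx":-0.7,"dy":0,"dz":0,"roll":0,"jaw":0.22}
    - {"dx":-0.3,"dy":0,"dz":0,"roll":0,"jaw":0.22}

```text
time_s: 13.03
ee_pos: [0.5601, 0.0238, 0.0616]
eef_rot: [3.141, -0.001, 1.469]
force: [1.2, 6.0, 7.4]
grip_width: 0.0367
grip_force: 3.9
```

```bash
python3 -c "
from h import *
st((18,24.5,62))"
```

```text
t 13.03 lane [16.4 24.3 61.6] rpy [ 1.7999e+02 -9.0000e-02  8.4190e+01] F [1.2 6.  7.4] w 36.7 3.9169770835724194
tool shift [-1.6  0.2 -0.4]
```

>>> send_rows:
  rows:
    - {"dx":-0.5,"dy":0,"dz":0,"roll":0,"jaw":0.22}
    - {"dx":-0.5,"dy":0,"dz":0,"roll":0,"jaw":0.22}

```text
time_s: 13.2
ee_pos: [0.56, 0.0232, 0.0616]
eef_rot: [3.142, -0.002, 1.469]
force: [1.8, 11.5, 6.7]
grip_width: 0.0369
grip_force: 7.0
```

>>> send_rows:
  rows:
    - {"dx":-0.5,"dy":0,"dz":0,"roll":0,"jaw":0.22}
    - {"dx":-0.5,"dy":0,"dz":0,"roll":0,"jaw":0.22}

```text
time_s: 13.37
ee_pos: [0.56, 0.0231, 0.0617]
eef_rot: [3.141, -0.004, 1.469]
force: [2.6, 18.1, 5.8]
grip_width: 0.0368
grip_force: 10.1
```

Run:
```python
from h import *
st((18,24.5,62))
a=snap('top')['frame'][165:255,265:385,::-1]; b=snap('scene')['frame'][125:225,160:300,::-1]
cv2.imwrite('pics/p6.png',np.hstack([cv2.resize(a,(400,300),interpolation=2),cv2.resize(b,(400,300),interpolation=2)]))
```

```text
t 13.37 lane [17.2 24.3 61.7] rpy [179.98  -0.21  84.18] F [ 2.6 18.1  5.8] w 36.8 10.113210901417915
tool shift [-0.8  0.2 -0.3]
```

View pics/p6.png

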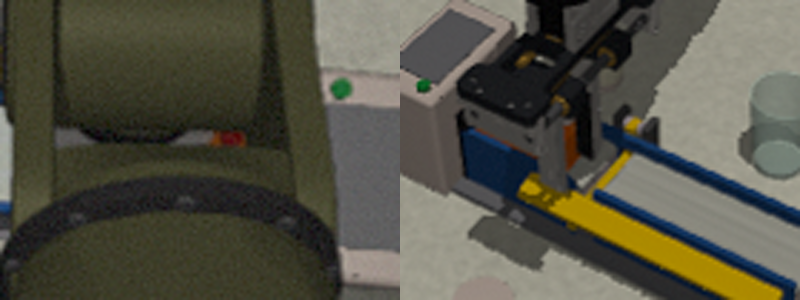

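Force rose to 18 N at the expected place: the rack is against the stop. The scene view shows the fingers past the open blade at (610,175). I'll ease off slightly, then lift straight up so the gate follows the finger shut.

>>> send_rows:
  rows:
    - {"dx":1,"dy":0,"dz":0,"roll":0,"jaw":0.22}
    - {"dx":1.2,"dy":0,"dz":0,"roll":0,"jaw":0.22}
    - {"dx":0,"dy":0,"dz":0,"roll":0,"jaw":0.22}

```text
time_s: 13.72
ee_pos: [0.56, 0.0233, 0.0615]
eef_rot: [-3.141, 0.0, 1.47]
force: [1.1, 0.1, 6.3]
grip_width: 0.0366
grip_force: 3.0
```

```bash
python3 -c "
from h import *
st((18,24.5,62))"
```

```text
t 13.72 lane [16.9 24.3 61.5] rpy [-179.99    0.     84.2 ] F [1.1 0.1 6.3] w 36.6 2.987176935635034
tool shift [-1.1  0.2 -0.5]
```

>>> send_rows:
  rows:
    - {"dx":0.7,"dy":0,"dz":0,"roll":0,"jaw":0.22}
    - {"dx":0.5,"dy":0,"dz":0,"roll":0,"jaw":0.22}
    - {"dx":0,"dy":0,"dz":0,"roll":0,"jaw":0.22}
    - {"dx":0,"dy":0,"dz":-2,"roll":0,"jaw":0.22}
    - {"dx":0,"dy":0,"dz":-2,"roll":0,"jaw":0.22}
    - {"dx":0,"dy":0,"dz":-2,"roll":0,"jaw":0.22}
    - {"dx":0,"dy":0,"dz":-2,"roll":0,"jaw":0.22}
    - {"dx":0,"dy":0,"dz":-2,"roll":0,"jaw":0.22}

```text
time_s: 14.38
ee_pos: [0.5597, 0.024, 0.0713]
eef_rot: [-3.14, 0.001, 1.469]
force: [-0.5, -2.6, 4.7]
grip_width: 0.0368
grip_force: 2.4
```

>>> send_rows:
  rows:
    - {"dx":0,"dy":0,"dz":-3,"roll":0,"jaw":0.22}
    - {"dx":0,"dy":0,"dz":-3,"roll":0,"jaw":0.22}
    - {"dx":0,"dy":0,"dz":-3,"roll":0,"jaw":0.22}
    - {"dx":0,"dy":0,"dz":-3,"roll":0,"jaw":0.22}
    - {"dx":0,"dy":0,"dz":-3,"roll":0,"jaw":0.22}
    - {"dx":0,"dy":0,"dz":-3,"roll":0,"jaw":0.22}
    - {"dx":0,"dy":0,"dz":-3,"roll":0,"jaw":0.22}
    - {"dx":0,"dy":0,"dz":-3,"roll":0,"jaw":0.22}
    - {"dx":0,"dy":0,"dz":-3,"roll":0,"jaw":0.22}
    - {"dx":0,"dy":0,"dz":-3,"roll":0,"jaw":0.22}

```text
time_s: 15.22
ee_pos: [0.5602, 0.0243, 0.1017]
eef_rot: [-3.142, -0.0, 1.469]
force: [-0.7, -0.5, 0.4]
grip_width: 0.0371
grip_force: 0.0
```

```bash
python3 -c "
from h import *
st((18,24.5,200))"
```

```text
t 15.22 lane [ 16.   24.4 101.7] rpy [-180.     -0.     84.18] F [-0.7 -0.5  0.4] w 37.1 0.0
tool shift [ -2.    0.1 -98.3]
```

>>> send_rows:
  rows:
    - {"dx":0,"dy":0,"dz":-10,"roll":0,"jaw":0.22}
    - {"dx":0,"dy":0,"dz":-30,"roll":0,"jaw":0.22}
    - {"dx":0,"dy":0,"dz":-30,"roll":0,"jaw":0.22}
    - {"dx":0,"dy":0,"dz":-30,"roll":0,"jaw":0.22}
    - {"dx":25,"dy":-20,"dz":0,"roll":0,"jaw":0.22}
    - {"dx":25,"dy":-20,"dz":0,"roll":0,"jaw":0.22}
    - {"dx":25,"dy":-20,"dz":0,"roll":0,"jaw":0.22}
    - {"dx":25,"dy":-20,"dz":0,"roll":0,"jaw":0.22}
    - {"dx":25,"dy":-20,"dz":0,"roll":0,"jaw":0.22}
    - {"dx":25,"dy":-20,"dz":0,"roll":0,"jaw":0.22}
    - {"dx":25,"dy":-20,"dz":0,"roll":0,"jaw":0.22}
    - {"dx":0,"dy":0,"dz":0,"roll":0,"jaw":0.22}

```text
time_s: 16.22
ee_pos: [0.4365, 0.2158, 0.2023]
eef_rot: [3.141, -0.001, 1.473]
force: [0.1, 0.2, 0.1]
grip_width: 0.0368
grip_force: 0.0
```

Run:
```python
from h import *
st()
a=snap('top')['frame'][110:300,205:405,::-1]; b=snap('scene')['frame'][100:290,120:320,::-1]
cv2.imwrite('pics/p7.png',np.hstack([cv2.resize(a,(400,380),interpolation=2),cv2.resize(b,(400,380),interpolation=2)]))
```

```text
t 16.22 lane [-162.1 -118.   202.3] rpy [ 1.7996e+02 -6.0000e-02  8.4370e+01] F [0.1 0.2 0.1] w 36.8 0.0
```

View pics/p7.png

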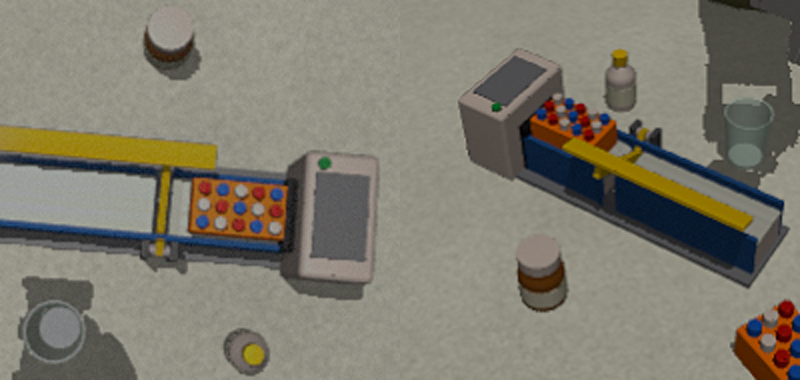

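The rack is at the stop (top, 240,208), the gate is up behind it (163,205), and the bystanders are in place. One numeric check, then hand in.

Run:
```python
from h import *
c=dict(np.load('top.npz'))
W=lambda u,v,z=None: lane(world(c,u/2+205,v/2+110,z))
print('rail',W(100,145),W(190,153),'rack rear/front',W(190,205,.086),W(288,212,.086))
hand_in()
```

```text
rail [-65.2  45.3 102.5] [ 19.9  45.6 100.9] rack rear/front [24.9 -2.  86. ] [ 1.182e+02 -1.000e-01  8.600e+01]
the job is handed in; nothing more can be done
```

The rack is home against the end stop with the gate sprung shut behind it, and the jar, beaker and dropper bottle were left where they stood; the job was handed in at about 16 s.

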